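# Weigh two hubs in the hand and sort them: solid to the spring nest, hollow to the tray

## Robot

A 6-joint arm with a two-finger parallel gripper is mounted at the origin on a cart in front of the work surface, level with it; the furniture and walls round the work are solid. World frame = base frame: x ahead of the robot, y to its left, z up, the work surface at z = 0. Lengths are in m, angles in rad, forces in N, time in s.
With the tool pointing down it reaches from about 0.375 to 0.9 m from the base axis. Payload 3.1 kg.
Tool frame: the origin (TCP) lies midway between the tips of the shut fingers; the grasp point (between the pads) lies 19 mm behind it (manip.hold_point_z is the distance from the TCP to the grasp point, in m); x points along the fingers, y is the direction in which the jaws open and shut, and the axes are right-handed (so a half turn about x gives the same grasp; the last joint's range is limited). The gripper opens to 85 mm and grips with 20 to 120 N. Pads are 22 mm wide; open, the fingers measure 114 mm over their backs; the gripper's body (76 mm by 85 mm) begins 54 mm behind the grasp point. The pads swing forward as they close: fully open they stand 13 mm farther back than shut.
Start: joints at [-1.387, 0.527, 1.433, -0, 1.181, -0.178], TCP at [0.222, -0.584, 0.231] pointing down, gripper open.
Joint ranges: [-3.08, 3.08], [-0.75, 2.2], [0.22, 2.44], [-1.43, 4.57], [0, 2.65], [-2.85, 2.85]. Speed limits (rad/s): [2.79, 2.79, 3.14, 3.14, 3.14, 3.14].

## Interface

Orientations are given as a unit quaternion [x, y, z, w].
In Python, from station import manip, snapshot gives the robot as it stands.
- The arm moves only by the shell command python3 -m crank 'ROWS' [FORCE]. ROWS is JSON, a list of rows, each a list of 5 numbers: the finger opening in m, from 0 to 0.0854, then the shift along the tool's x, y, z in m, then the turn about the tool's x in rad. In form: [[grip, tx, ty, tz, yaw], ...]. A call has 1 to 5 rows; each row shifts and turns the commanded pose from where the row before left it, along the tool's axes as they then stand; what a row does not reach is not made up. A row lasts 1/10 s, in which the tool goes at most 50 mm and 8.59 degrees, less where a joint would pass 70% of its speed; a pose out of reach is approached as far as the arm can. A call is refused whole if a number of a shift passes 0.05 or a number of a turn 0.15, either way. A call with a gripper value outside its range is refused whole. The fingers move at their own pace and stop on an object; FORCE is the grip in N (left out, the last holds). Time passes only in rows, so rows that do not move let the fingers close. It gives the time, the measured TCP pose, the force and the opening at its end, in the units of the state.
- manip.sense(): the state, without advancing time (a new reading comes with each control period).
- snapshot(name): name is "side" or "top"; returns a dict with "image" (420x560x3 uint8, blue, green, red), "range_z" (420x560 float32, m along the optical axis (not along the pixel's ray), 0 where there is no reading), "vertical_fov" (degrees; the focal length in pixels is half the picture's height over the tangent of half this angle, whatever the lens; pixels are square), "cx", "cy" (the principal point, pixels), "distortion" ([k1, k2, p1, p2, k3] as OpenCV has them; the pictures are not rectified), "extrinsics" (4x4, takes a point from world to camera coordinates). Camera axes: x right, y up, looking along -z (the intrinsics and any distortion apply to the point x, -y, -z); pixel columns grow to the right and rows downward; lengths in m; the calibration is good to about 2 mm. A picture is of the moment at which its call begins.
- manip.sign_off(): hands the job in, once; it reports no verdict.
The state is a dict: "t": time; "q": joint angles; "qd": joint speeds; "tau": joint torques, N m; "tcp_pos": TCP position; "tool_rot": TCP orientation; "force": force on the tool from outside, world axes, zero at the start; "ft_torque": the same for the moment, N m; "finger_gap": opening from 0.0 (shut) to 1.0 (fully open).
Only numpy, scipy, OpenCV 4.12 (cv2) and the standard library are available. Lean on these libraries where they do the work, as an engineer would, in place of code of your own. Each camera call takes 0.05 s, during which the arm holds its last target.

## Task

Two hubs that look alike stand on the bench: one is solid, one is hollow. Lift one a few centimetres clear of the bench and hold it still for a moment to feel its weight, then sort both: stand the hollow one upright in the steel tray, and seat the solid one upright and fully home in the spring-mounted cup, feeling gently for its mouth and never forcing the spring cup far down. Knock nothing over and leave the brown bottle, the wire reel and the yellow tape where they are.

Things in the scene. Friction and masses are not known exactly. Their poses are not given: they have to be found in the camera images.
- hub_a_mid (a point): centre (half-way up) of hub A: closed upright aluminium cylinder, 40 mm diameter, 64 mm high, dark bands, foot tapered 2.5 mm over the lowest 6 mm; z up along it; stands on the bench at the start. The two hubs look alike; one, at random, is solid (0.40 to 0.51 kg), the other hollow (0.12 to 0.16 kg). Grip across the diameter, in the upper half
- hub_b_mid (a point): centre (half-way up) of hub B: closed upright aluminium cylinder, 40 mm diameter, 64 mm high, dark bands, foot tapered 2.5 mm over the lowest 6 mm; z up along it; stands on the bench at the start. The two hubs look alike; one, at random, is solid (0.40 to 0.51 kg), the other hollow (0.12 to 0.16 kg). Grip across the diameter, in the upper half
- nest_plate: dark steel base plate of the spring nest, 100x150x10 mm, fixed to the bench; origin at the centre of its underside, z up; a slot runs along its y axis. A blue foot (60x66x6 mm) with the spring cup on it is clamped on the plate's x centre line, but up to 12 mm to either side of the plate's centre along y: exactly where is not measured and must be felt or seen
- nest_mid (a point): point fixed to the plate, over its centre, at the height of the raised cup's rim (64 mm over the plate's underside). The round aluminium cup on the upright spring stands up to 12 mm from it along the plate's y: 55 mm outside diameter, mouth 42.6 mm diameter, 20 mm deep to its flat floor, square rim 6 mm wide
- cup (a joint): how far the spring cup is pushed down, in m: 0 up (free), range 0 to 0.025. It starts to move at about 1.2 N and takes a further 0.6 N per mm; resting under the solid hub it reads about 0.0045 to 0.0065, under the hollow hub less than 0.001. Pushed beyond 0.018 (about 12 N) it is forced
- reject_tray: white rectangular steel tray, 230 mm along its x, 307 mm along its y, rim 28 mm high, sheet about 2 mm; origin at the centre of its underside, its floor about 2 mm above that; stays put on the bench
- brown_bottle: small brown bottle with black ribbed cap, 38 mm diameter, 75 mm high; origin at the centre of its underside. Bystander
- wire_reel: reel of wire with blue flanges, 54 mm diameter, 43 mm high; origin at the centre of its underside. Bystander
- yellow_tape: roll of yellow tape lying flat, 66 mm diameter, 19 mm high; origin at the centre of its underside. Bystander

How it is judged:
By the outcome, as a careful person would: the job done as asked, in the order asked, and still so for the second after the job is handed in, with the robot touching nothing.
It also fails if it takes over 72 s, if anything falls off the work surface, if the arm or the gripper's body presses on something with over 40 N, if the wrist force passes 120 N, or if a joint passes its speed limit or range.

## Working session

There is one attempt and no reset: what is moved stays moved. The work goes in short steps, Python scripts to look and compute and a shell command to move; the robot and the scene stay as the last step left them, time stands still between calls to the robot, and variables do not carry over. Pictures are saved under pics/ and viewed, and the job is handed in when it is done.

```bash
ls; mkdir -p pics
python3 - <<'E'
from station import manip, snapshot
import cv2, numpy as np
s=manip.sense(); print({k:np.round(v,3) for k,v in s.items()}, manip.hold_point_z)
for n in ("side","top"):
    d=snapshot(n); cv2.imwrite(f"pics/{n}0.png",d["image"]); print(n,d["vertical_fov"],d["cx"],d["cy"],d["distortion"],np.round(d["extrinsics"],3).tolist(),(d["range_z"]>0).mean())
    np.savez(f"{n}0.npz",**d)
E
```

```text
pics
{'t': np.float64(0.0), 'q': array([-1.387,  0.528,  1.434,  0.   ,  1.181, -0.178]), 'qd': array([-0.002, -0.001, -0.001,  0.001,  0.002, -0.002]), 'tau': array([-0.0000e+00, -4.4235e+01, -1.7802e+01, -0.0000e+00,  8.0000e-03,
       -0.0000e+00]), 'tcp_pos': array([ 0.222, -0.584,  0.23 ]), 'tool_rot': array([ 0.696,  0.128, -0.696,  0.127]), 'force': array([-1.042,  0.368, -0.731]), 'ft_torque': array([ 0.047,  0.056, -0.053]), 'finger_gap': np.float64(0.998)} 0.0187
side 45.966854021324885 283.1999527082468 223.06480855020376 [-0.05762428  0.          0.          0.          0.        ] [[1.0, -0.015, 0.02, -0.519], [-0.007, 0.594, 0.804, -0.053], [-0.024, -0.804, 0.594, -1.234], [0.0, 0.0, 0.0, 1.0]] 0.9961437074829932
top 43.47115957765871 276.3535583890937 214.40283209018358 [-0.1080129  0.         0.         0.         0.       ] [[0.018, -1.0, 0.011, -0.023], [0.993, 0.02, 0.118, -0.542], [-0.118, 0.009, 0.993, -1.35], [0.0, 0.0, 0.0, 1.0]] 0.9959311224489796
```

View pics/side0.png

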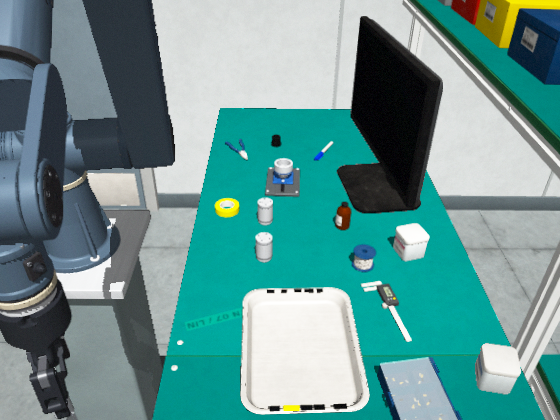

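View pics/top0.png

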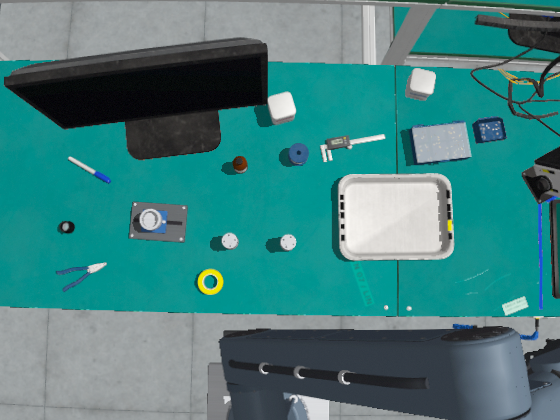

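```bash
cat > h.py <<'E'
import numpy as np, cv2
def K(d):
    f=d["image"].shape[0]/2/np.tan(np.radians(float(d["vertical_fov"]))/2)
    return np.array([[f,0,float(d["cx"])],[0,f,float(d["cy"])],[0,0,1]])
def rays(d,uv):
    n=cv2.undistortPoints(np.asarray(uv,float).reshape(-1,1,2),K(d),np.asarray(d["distortion"],float)).reshape(-1,2)
    return np.c_[n[:,0],-n[:,1],-np.ones(len(n))]
def cloud(d):
    h,w=d["range_z"].shape; u,v=np.meshgrid(np.arange(w),np.arange(h))
    r=rays(d,np.c_[u.ravel(),v.ravel()])*d["range_z"].reshape(-1,1)
    E=np.asarray(d["extrinsics"]); return ((r-E[:3,3])@E[:3,:3]).reshape(h,w,3)
def onz(d,uv,z):
    E=np.asarray(d["extrinsics"]);R=E[:3,:3];c=-R.T@E[:3,3]; w=rays(d,uv)@R
    return c+w*((z-c[2])/w[:,2])[:,None]
def px(d,P):
    E=np.asarray(d["extrinsics"]);q=np.asarray(P,float).reshape(-1,3)@E[:3,:3].T+E[:3,3]
    q=q*[1,-1,-1]; return cv2.projectPoints(q,np.zeros(3),np.zeros(3),K(d),np.asarray(d["distortion"],float))[0].reshape(-1,2)
E
python3 - <<'E'
from h import *
for n in("side","top"):
    d=dict(np.load(n+"0.npz")); P=cloud(d)
    m=(d["range_z"]>0)
    bench=P[200:290,150:330] if n=="side" else P[250:260,100:300]
    print(n,"bench z",np.median(bench[...,2]))
    ok=m&(P[...,2]>.012)&(P[...,2]<.12)&(P[...,0]>.3)&(P[...,0]<.85)&(np.abs(P[...,1]-.1)<.6)
    k,l,st,c=cv2.connectedComponentsWithStats(ok.astype(np.uint8))
    for i in range(1,k):
        if st[i,4]>60:
            q=P[l==i]; zt=np.percentile(q[:,2],97); t=q[q[:,2]>zt-.006]
            print(st[i],"min",np.round(q.min(0),3),"max",np.round(q.max(0),3),"topmid",np.round((t.min(0)+t.max(0))/2,4),np.round(t.mean(0),4))
d=dict(np.load("top0.npz"))
for nm,(x,y,s) in dict(hubs=(200,200,0),nest=(110,180,0)).items():
    w,h=(120,80) if nm=="hubs" else (100,75)
    cv2.imwrite(f"pics/c_{nm}.png",cv2.resize(d["image"][y:y+h,x:x+w],None,fx=6,fy=6,interpolation=cv2.INTER_CUBIC))
d=dict(np.load("side0.npz"))
cv2.imwrite("pics/c_snest.png",cv2.resize(d["image"][140:210,240:330],None,fx=8,fy=8,interpolation=cv2.INTER_CUBIC))
E
```

```text
side bench z -0.002121218518275607
[350 115  65  93 268] min [0.742 0.009 0.012] max [0.849 0.531 0.12 ] topmid [0.7879 0.2704 0.1168] [0.7873 0.2138 0.117 ]
[272 135   9   9  66] min [0.489 0.526 0.012] max [0.516 0.569 0.033] topmid [0.5021 0.5455 0.0298] [0.5019 0.5443 0.0291]
[273 159  21  26 434] min [0.493 0.271 0.012] max [0.554 0.366 0.065] topmid [0.5231 0.3083 0.0616] [0.5226 0.3071 0.0614]
[215 199  24  15 222] min [0.333 0.118 0.012] max [0.397 0.189 0.021] topmid [0.3652 0.1523 0.0168] [0.3658 0.1509 0.0162]
[258 198  15  25 328] min [0.453 0.079 0.012] max [0.49  0.124 0.066] topmid [0.4716 0.1029 0.0621] [0.4715 0.1005 0.0621]
[336 202  16  26 309] min [0.658 0.061 0.012] max [0.696 0.094 0.077] topmid [0.6772 0.0834 0.073 ] [0.6774 0.0811 0.0731]
[393 224  30  34 773] min [ 0.792 -0.061  0.012] max [0.85  0.015 0.067] topmid [ 0.8208 -0.0235  0.063 ] [ 0.8236 -0.0257  0.0626]
[256 233  17  28 413] min [ 0.452 -0.072  0.012] max [ 0.491 -0.024  0.066] topmid [ 0.4714 -0.0458  0.062 ] [ 0.4713 -0.0484  0.062 ]
[354 245  22  22 384] min [ 0.684 -0.099  0.012] max [ 0.735
[... 1384 characters left out ...]
-0.175  0.037] topmid [ 0.5448 -0.3303  0.0315] [ 0.5466 -0.3299  0.0286]
[136 205  35  32 625] min [0.479 0.271 0.012] max [0.563 0.359 0.07 ] topmid [0.52   0.3123 0.0655] [0.5196 0.3141 0.0646]
[ 59 221  13  12 126] min [0.484 0.534 0.013] max [0.513 0.565 0.038] topmid [0.5    0.5499 0.0339] [0.5002 0.5506 0.0326]
[222 233  17  17 216] min [0.449 0.087 0.013] max [0.489 0.125 0.07 ] topmid [0.4689 0.1067 0.0668] [0.4685 0.1069 0.0658]
[280 234  16  17 206] min [ 0.449 -0.061  0.013] max [ 0.489 -0.024  0.071] topmid [ 0.4692 -0.0435  0.0671] [ 0.4688 -0.0436  0.0658]
[198 270  25  25 343] min [0.331 0.125 0.012] max [0.394 0.19  0.027] topmid [0.3624 0.1571 0.0229] [0.3606 0.1559 0.0211]
```

View pics/c_hubs.png

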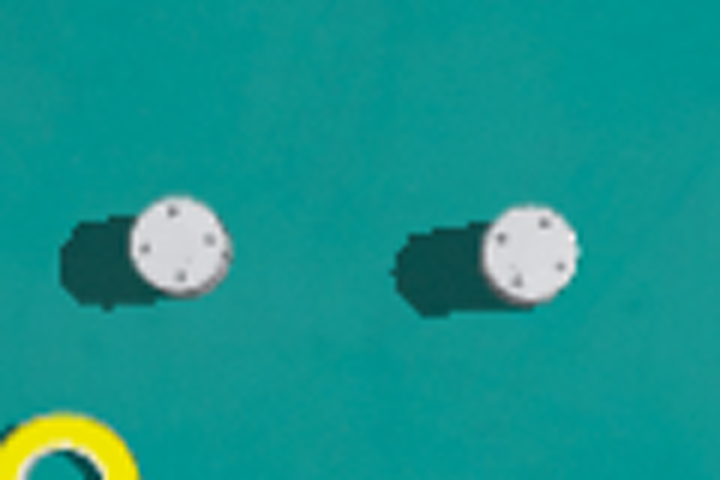

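View pics/c_nest.png

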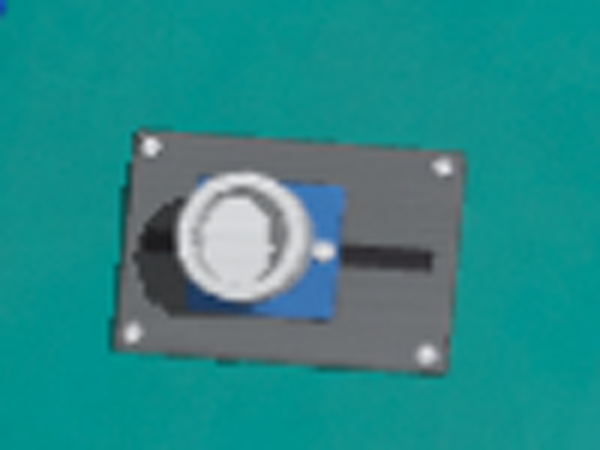

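View pics/c_snest.png

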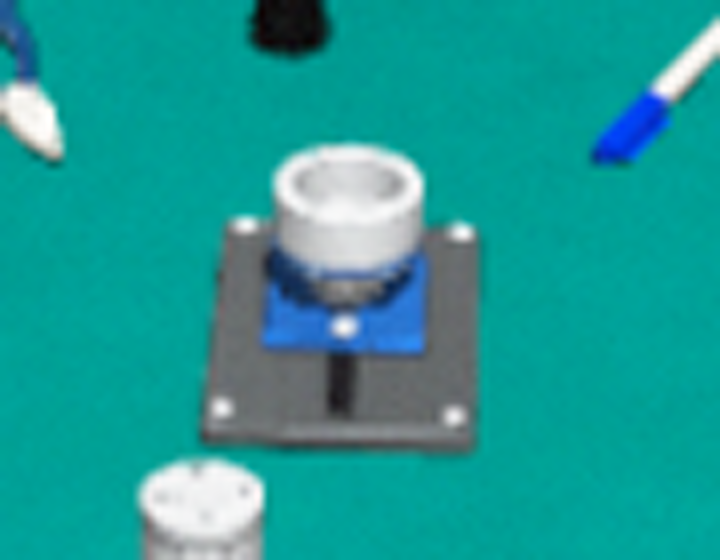

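Run:
```python
from h import *
t=dict(np.load("top0.npz")); s=dict(np.load("side0.npz"))
def uv(x,y,ox,oy,k): return [(x+.5)/k-.5+ox,(y+.5)/k-.5+oy]
print("hubs top",onz(t,[uv(180,245,200,200,6),uv(530,254,200,200,6)],.064).round(4))
print("cup top",onz(t,[uv(244.5,236,110,180,6)],.064).round(4))
print("cup side",onz(s,[uv(349,188,240,140,8)],.064).round(4), "from side rim edges", onz(s,[uv(273,190,240,140,8),uv(424,190,240,140,8)],.064).round(4))
print("screws",onz(t,[uv(150,147,110,180,6),uv(443,166,110,180,6),uv(132,332,110,180,6),uv(428,354,110,180,6)],.011).round(4))
# side/hub fits via brute-force silhouettes: overlay circles
def ov(d,c,r,z,img):
    a=np.linspace(0,2*np.pi,60); p=px(d,np.c_[c[0]+r*np.cos(a),c[1]+r*np.sin(a),0*a+z]);return p
def crop(d,x,y,w,h,k,circs,fn):
    im=cv2.resize(d["image"][y:y+h,x:x+w],None,fx=k,fy=k,interpolation=cv2.INTER_CUBIC)
    for c,r,z in circs:
        p=((ov(d,c,r,z,im)-[x,y]+.5)*k-.5).round().astype(int); cv2.polylines(im,[p],True,(0,0,255),1)
    cv2.imwrite(fn,im)
A=onz(t,[uv(180,245,200,200,6)],.064)[0];B=onz(t,[uv(530,254,200,200,6)],.064)[0];C=onz(t,[uv(244.5,236,110,180,6)],.064)[0]
ci=[(A,.02,.064),(B,.02,.064),(A,.02,.006),(B,.02,.006)];cc=[(C,.0275,.064),(C,.0213,.064)]
crop(s,235,140,60,130,5,ci+cc,"pics/ov_s.png")
crop(t,125,195,180,70,4,ci+cc,"pics/ov_t.png")
```

```text
hubs top [[ 0.4692  0.1053  0.064 ]
 [ 0.4683 -0.0433  0.064 ]]
cup top [[0.5202 0.3109 0.064 ]]
cup side [[0.5221 0.3054 0.064 ]] from side rim edges [[0.4941 0.3033 0.064 ]
 [0.5496 0.3045 0.064 ]]
screws [[0.5649 0.3678 0.011 ]
 [0.5589 0.2356 0.011 ]
 [0.4819 0.3717 0.011 ]
 [0.4749 0.239  0.011 ]]
```

View pics/ov_s.png

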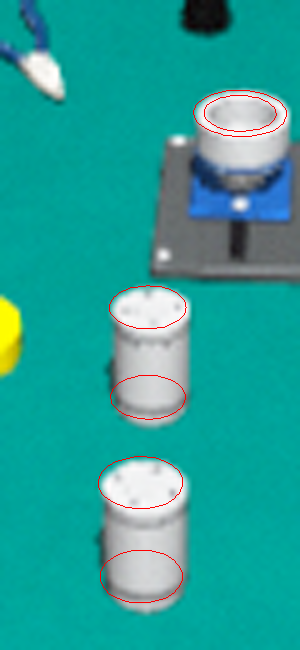

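View pics/ov_t.png

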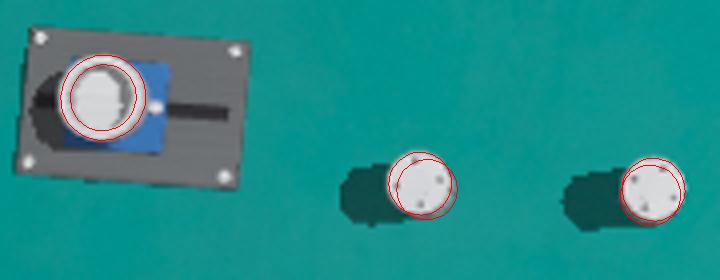

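```bash
cat >> h.py <<'E'
from scipy.spatial.transform import Rotation as Ro
def st():
    from station import manip
    s=manip.sense(); R=Ro.from_quat(s["tool_rot"]).as_matrix()
    return s,R
def go(x,y,z):
    s,R=st(); d=R.T@(np.array([x,y,z])-s["tcp_pos"]); print("t",round(float(s["t"]),2),"tcp",s["tcp_pos"].round(4),"F",np.round(s["force"],2),"gap",round(float(s["finger_gap"])*85.4,1),"tool delta",d.round(4)); return d
E
python3 - <<'E'
from h import *
s,R=st(); print(R.round(3)); go(.4706,.1035,.15)
E
```

```text
[[-0.     0.355 -0.935]
 [ 0.002 -0.935 -0.355]
 [-1.    -0.002 -0.   ]]
t 0.1 tcp [ 0.2217 -0.5837  0.2304] F [ 0.61 -0.55  0.2 ] gap 85.2 tool delta [ 0.0817 -0.554  -0.4765]
```

```bash
python3 -m crank '[[0.085,0,0,0,-0.12],[0.085,0,0,0,-0.12],[0.085,0,0,0,-0.12],[0.085,0,0,0,-0.12],[0.085,0,0,0,-0.12]]' 60; python3 -m crank '[[0.085,0,0,0,-0.12],[0.085,0,0,0,-0.12],[0.085,0,0,0,-0.12],[0.085,0,0,0,-0.12],[0.085,0,0,0,-0.12]]'
python3 - <<'E'
from h import *
s,R=st(); print(R.round(3),s["q"].round(3)); go(.4698,-.0465,.15)
E
```

```text
t: 0.6
tcp_pos: [0.2217, -0.5839, 0.2307]
tool_rot: [0.626, 0.329, -0.626, 0.328]
force: [0.4, -0.0, 0.1]
finger_gap: 0.996
t: 1.1
tcp_pos: [0.2217, -0.5839, 0.2307]
tool_rot: [0.501, 0.5, -0.501, 0.499]
force: [-0.2, 0.1, 0.3]
finger_gap: 0.998
[[-0.     1.    -0.003]
 [ 0.001 -0.003 -1.   ]
 [-1.    -0.    -0.001]] [-1.387  0.528  1.433  0.     1.181 -1.383]
t 1.1 tcp [ 0.2217 -0.5839  0.2307] F [-0.15  0.1   0.26] gap 85.2 tool delta [ 0.0814  0.2464 -0.538 ]
```

```bash
R='[[0.085,0,0.019,-0.041,0],[0.085,0,0.019,-0.041,0],[0.085,0,0.019,-0.041,0],[0.085,0,0.019,-0.041,0],[0.085,0,0.019,-0.041,0]]'; python3 -m crank '[[0.085,0,0.019,-0.041,0],[0.085,0,0.019,-0.041,0],[0.085,0,0.019,-0.041,0],[0.085,0,0.019,-0.041,0],[0.085,0,0.019,-0.041,0]]'; python3 -m crank '[[0.085,0,0.019,-0.041,0],[0.085,0,0.019,-0.041,0],[0.085,0,0.019,-0.041,0],[0.085,0.02,0.019,-0.041,0],[0.085,0.03,0.019,-0.041,0]]';python3 -m crank '[[0.085,0.03,0.019,-0.041,0],[0.085,0,0.019,-0.041,0],[0.085,0,0.019,-0.041,0],[0.085,0,0,0,0],[0.085,0,0,0,0]]'
python3 - <<'E'
from h import *
from station import snapshot
s,R=st(); print(R.round(3),s["q"].round(3)); go(.4698,-.0465,.03)
for n in("side","top"):
    d=snapshot(n); np.savez(n+"1.npz",**d)
    x,y,w,h=(190,140,160,140) if n=="side" else (200,180,150,100)
    cv2.imwrite(f"pics/{n}1.png",cv2.resize(d["image"][y:y+h,x:x+w],None,fx=4,fy=4,interpolation=cv2.INTER_CUBIC))
E
```

```text
t: 1.6
tcp_pos: [0.3188, -0.3782, 0.231]
tool_rot: [0.502, 0.498, -0.502, 0.498]
force: [0.7, -0.3, 0.5]
finger_gap: 0.997
t: 2.1
tcp_pos: [0.4151, -0.1779, 0.1843]
tool_rot: [0.502, 0.496, -0.502, 0.5]
force: [1.2, -0.3, -0.7]
finger_gap: 1.0
t: 2.6
tcp_pos: [0.47, -0.0587, 0.1557]
tool_rot: [-0.501, -0.499, 0.501, -0.499]
force: [0.2, -0.6, 0.2]
finger_gap: 0.998
[[-0.001  1.    -0.005]
 [-0.    -0.005 -1.   ]
 [-1.    -0.001  0.   ]] [-0.361  0.447  1.88  -0.     0.814 -0.355]
t 2.6 tcp [ 0.47   -0.0587  0.1557] F [ 0.16 -0.64  0.19] gap 85.3 tool delta [ 0.1257 -0.0002 -0.0122]
```

View pics/side1.png

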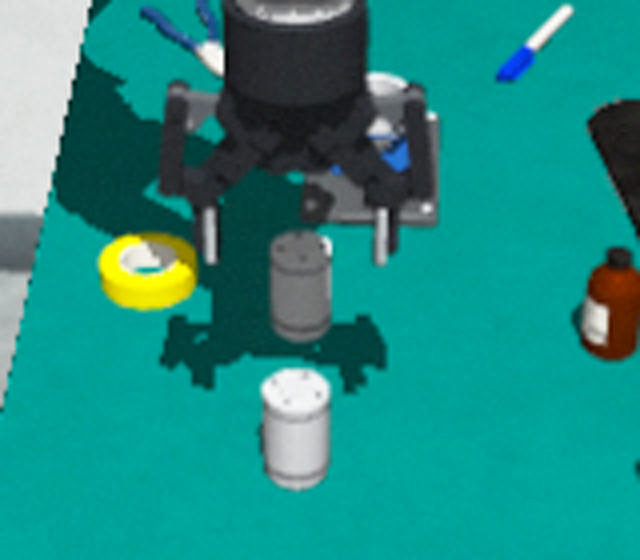

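View pics/top1.png

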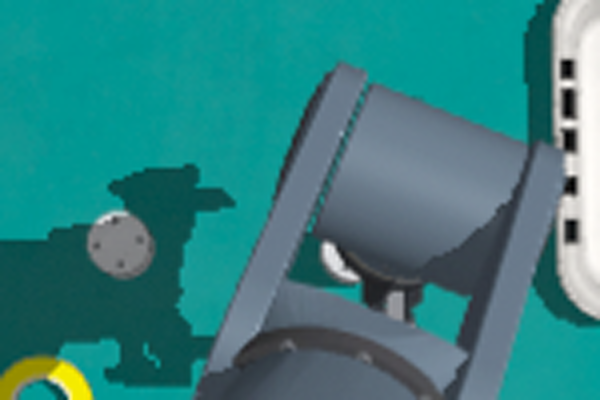

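Run:
```python
from h import *
d=dict(np.load("side1.npz"))
uv=lambda x,y:[(x+.5)/4-.5+190,(y+.5)/4-.5+140]
print(onz(d,[uv(209,262),uv(381,264),uv(295,263)],.1687).round(4))
print("hubB", onz(d,[uv(295,390)],.064).round(4))
P=cloud(d); m=(P[...,2]>.155)&(P[...,2]<.2)&(P[...,0]>.4)&(P[...,0]<.54)&(P[...,1]<.05)
q=P[m]; 
for lo,hi in((.4,.46),(.47,.54)):
    k=q[(q[:,0]>lo)&(q[:,0]<hi)&(q[:,2]<.185)]; print(len(k),np.median(k,0).round(4),k.min(0).round(4),k.max(0).round(4))
```

```text
[[ 0.4235 -0.0677  0.1687]
 [ 0.5182 -0.0683  0.1687]
 [ 0.4708 -0.068   0.1687]]
hubB [[ 0.4701 -0.0477  0.064 ]]
29 [ 0.4241 -0.0699  0.1784] [ 0.4174 -0.0742  0.1707] [ 0.4287 -0.0649  0.1843]
30 [ 0.5203 -0.0707  0.1787] [ 0.5159 -0.0747  0.1702] [ 0.527  -0.065   0.1847]
```

```bash
python3 -m crank '[[0.085,0.02,-0.001,-0.012,0],[0.085,0.03,0,0,0],[0.085,0.03,0,0,0],[0.085,0.03,0,0,0],[0.085,0.016,0,0,0]]'; python3 -m crank '[[0.085,0,0,0,0],[0.06,0,0,0,0],[0.045,0,0,0,0],[0.03,0,0,0,0],[0.03,0,0,0,0]]' 60; python3 -m crank '[[0.03,0,0,0,0],[0.03,0,0,0,0],[0.03,0,0,0,0]]'
python3 - <<'E'
from h import *
go(.469,-.0465,.03)
E
```

```text
t: 3.2
tcp_pos: [0.4679, -0.0494, 0.0283]
tool_rot: [-0.502, -0.498, 0.503, -0.496]
force: [-0.4, 0.3, -0.8]
finger_gap: 0.998
t: 3.7
tcp_pos: [0.4696, -0.0481, 0.0313]
tool_rot: [0.502, 0.497, -0.502, 0.499]
force: [-1.3, -2.2, 5.0]
finger_gap: 0.454
t: 4.0
tcp_pos: [0.4696, -0.048, 0.0313]
tool_rot: [0.502, 0.497, -0.502, 0.499]
force: [-1.8, -2.8, 6.1]
finger_gap: 0.451
t 4.0 tcp [ 0.4696 -0.048   0.0313] F [-1.79 -2.76  6.06] gap 38.5 tool delta [ 0.0013 -0.0006 -0.0015]
```

```bash
python3 -m crank '[[0.03,-0.01,0,0,0],[0.03,-0.02,0,0,0],[0.03,-0.02,0,0,0],[0.03,-0.02,0,0,0],[0.03,0,0,0,0]]'; python3 -m crank '[[0.03,0,0,0,0],[0.03,0,0,0,0],[0.03,0,0,0,0],[0.03,0,0,0,0],[0.03,0,0,0,0]]'; python3 -m crank '[[0.03,0,0,0,0],[0.03,0,0,0,0],[0.03,0,0,0,0],[0.03,0,0,0,0],[0.03,0,0,0,0]]'
python3 - <<'E'
from h import *
from station import snapshot
go(.469,-.0465,.1)
d=snapshot("side"); np.savez("side2.npz",**d)
x,y,w,h=(190,140,160,140)
cv2.imwrite(f"pics/side2.png",cv2.resize(d["image"][y:y+h,x:x+w],None,fx=4,fy=4,interpolation=cv2.INTER_CUBIC))
E
```

```text
t: 4.5
tcp_pos: [0.4705, -0.0479, 0.1023]
tool_rot: [0.503, 0.496, -0.501, 0.5]
force: [-0.0, -0.0, -4.9]
finger_gap: 0.455
t: 5.0
tcp_pos: [0.4688, -0.0476, 0.0994]
tool_rot: [-0.502, -0.498, 0.502, -0.498]
force: [0.4, 0.0, -5.4]
finger_gap: 0.449
t: 5.5
tcp_pos: [0.4692, -0.0477, 0.1]
tool_rot: [0.502, 0.498, -0.502, 0.498]
force: [0.4, -0.5, -5.4]
finger_gap: 0.452
t 5.5 tcp [ 0.4692 -0.0477  0.1   ] F [ 0.43 -0.51 -5.42] gap 38.6 tool delta [ 0.     -0.0002 -0.0012]
```

View pics/side2.png

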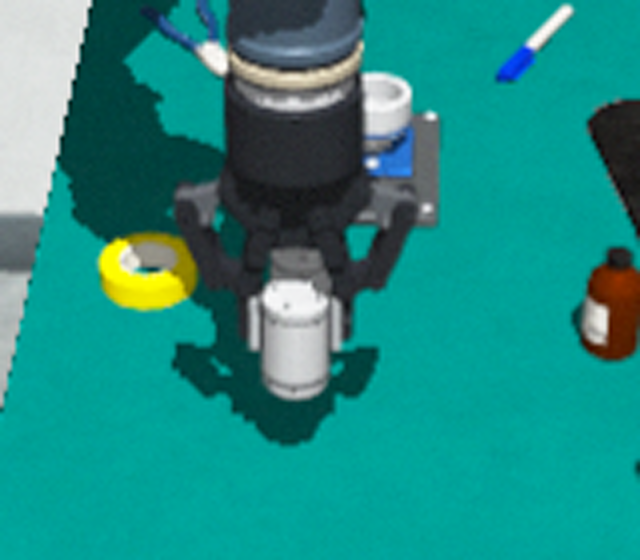

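```bash
python3 -m crank '[[0.03,-0.02,0,-0.01,0],[0.03,-0.02,0,-0.02,0],[0.03,0,0.006,-0.035,0],[0.03,0,0.006,-0.035,0],[0.03,0,0.006,-0.035,0]]'; python3 -m crank '[[0.03,0,0.006,-0.035,0],[0.03,0,0.006,-0.035,0],[0.03,0,0.006,-0.035,0],[0.03,0,0.006,-0.035,0],[0.03,0,0.006,-0.035,0]]'; python3 -m crank '[[0.03,0,0.003,-0.03,0],[0.03,0,0,-0.01,0],[0.03,0,0,0,0],[0.03,0,0,0,0],[0.03,0,0,0,0]]'
python3 - <<'E'
from h import *
s,R=st();print(R.round(3)); go(.521,.3055,.12)
E
```

```text
t: 6.05
tcp_pos: [0.4882, 0.0883, 0.1403]
tool_rot: [0.502, 0.498, -0.502, 0.498]
force: [0.3, -0.3, -4.0]
finger_gap: 0.456
t: 6.55
tcp_pos: [0.5192, 0.2633, 0.1397]
tool_rot: [-0.502, -0.498, 0.502, -0.498]
force: [0.1, -0.5, -5.7]
finger_gap: 0.454
t: 7.05
tcp_pos: [0.5225, 0.3004, 0.1397]
tool_rot: [-0.502, -0.498, 0.503, -0.498]
force: [0.2, -0.6, -4.4]
finger_gap: 0.452
[[-0.001  1.    -0.009]
 [-0.001 -0.009 -1.   ]
 [-1.    -0.001  0.001]]
t 7.05 tcp [0.5225 0.3004 0.1397] F [ 0.2  -0.64 -4.44] gap 38.6 tool delta [ 0.0197 -0.0015 -0.0051]
```

```bash
python3 -m crank '[[0.03,0.01,-0.0015,-0.005,0],[0.03,0.015,0,0,0],[0.03,0,0,0,0],[0.03,0,0,0,0]]'
python3 - <<'E'
from h import *
from station import snapshot
go(.521,.3055,.115)
for n in("side","top"):
    d=snapshot(n); np.savez(n+"3.npz",**d)
    x,y,w,h=(235,110,90,100) if n=="side" else (100,160,130,110)
    cv2.imwrite(f"pics/{n}3.png",cv2.resize(d["image"][y:y+h,x:x+w],None,fx=6,fy=6,interpolation=cv2.INTER_CUBIC)[:600])
go(.521,.3055,.115)
E
```

```text
t: 7.45
tcp_pos: [0.5211, 0.3064, 0.1144]
tool_rot: [-0.502, -0.498, 0.503, -0.498]
force: [-0.1, -0.3, -4.5]
finger_gap: 0.453
t 7.45 tcp [0.5211 0.3064 0.1144] F [-0.14 -0.35 -4.55] gap 38.7 tool delta [-0.0006 -0.0001  0.0009]
t 7.55 tcp [0.522  0.3069 0.1154] F [-0.34  0.18 -4.23] gap 38.8 tool delta [ 0.0004 -0.001   0.0014]
```

View pics/side3.png

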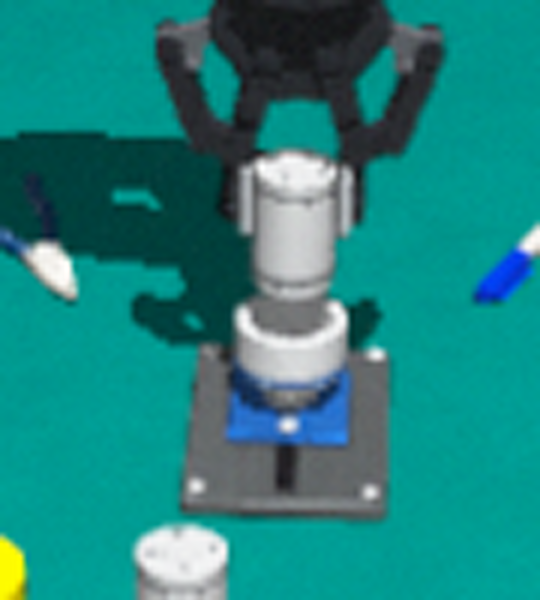

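View pics/top3.png

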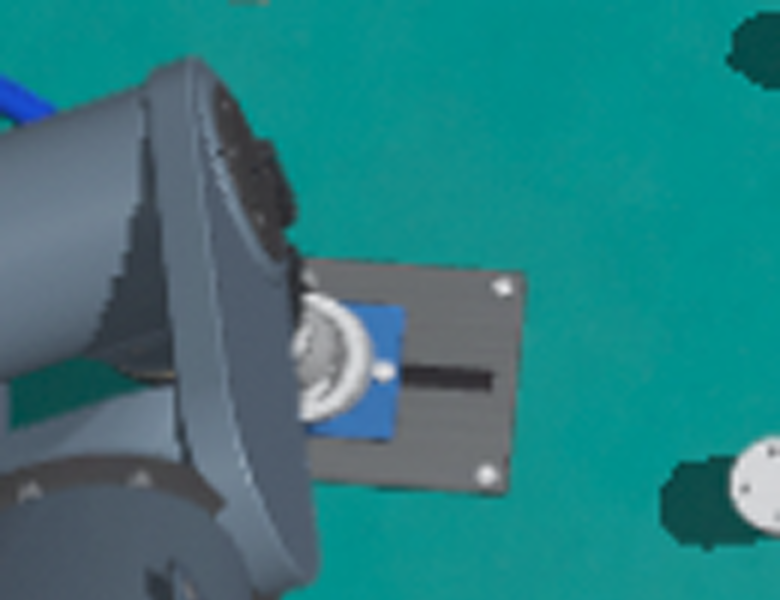

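```bash
cat > ov.py <<'E'
from h import *
import sys
def ov(fn,x,y,w,h,k,circs,out):
    d=dict(np.load(fn)); im=cv2.resize(d["image"][y:y+h,x:x+w],None,fx=k,fy=k,interpolation=cv2.INTER_CUBIC)
    a=np.linspace(0,2*np.pi,80)
    for c,r,z in circs:
        p=((px(d,np.c_[c[0]+r*np.cos(a),c[1]+r*np.sin(a),0*a+z])-[x,y]+.5)*k-.5).round().astype(int); cv2.polylines(im,[p],True,(0,0,255),1)
    cv2.imwrite(out,im)
E
python3 - <<'E'
from ov import *
H=(.5225,.3065);C=(.5220,.3045);b=.0831
ov("side3.npz",265,130,40,50,12,[(H,.02,b+.064),(H,.02,b+.006),(H,.0175,b),(C,.0275,.064),(C,.0213,.064)],"pics/ov3.png")
d=dict(np.load("side3.npz")); g=d["image"].astype(int)
for v in (140,145,150,155,160,163,166,168,170): print(v,g[v,268:300].mean(1).round().astype(int).tolist())
E
```

```text
140 [43, 41, 41, 34, 25, 42, 65, 142, 172, 96, 135, 169, 214, 229, 220, 238, 239, 237, 234, 233, 232, 208, 134, 117, 188, 154, 45, 63, 87, 97, 99, 97]
145 [41, 41, 38, 31, 21, 41, 66, 138, 171, 110, 147, 168, 182, 192, 202, 209, 210, 209, 204, 199, 194, 179, 141, 118, 180, 130, 41, 68, 99, 97, 96, 98]
150 [40, 41, 38, 41, 40, 40, 39, 38, 56, 97, 152, 172, 183, 192, 200, 206, 207, 205, 204, 196, 189, 172, 136, 92, 97, 98, 98, 100, 100, 98, 100, 99]
155 [43, 44, 41, 40, 40, 42, 42, 41, 52, 80, 119, 156, 177, 190, 201, 205, 206, 205, 200, 186, 166, 137, 104, 98, 96, 98, 100, 98, 98, 96, 97, 99]
160 [43, 42, 42, 39, 42, 41, 63, 95, 96, 110, 110, 114, 114, 115, 118, 128, 123, 118, 112, 113, 115, 141, 189, 170, 84, 82, 72, 43, 41, 64, 100, 100]
163 [62, 40, 42, 40, 42, 58, 166, 238, 213, 114, 109, 114, 115, 113, 114, 116, 118, 118, 116, 114, 130, 155, 191, 242, 217, 49, 42, 41, 41, 51, 80, 99]
166 [43, 42, 49, 42, 40, 51, 95, 140, 170, 218, 225, 227, 227, 213, 213, 192, 197, 205, 214, 234, 244, 229, 213, 170, 138, 38, 41, 52, 81, 98, 100, 99]
168 [108, 135, 120, 88, 47, 57, 96, 146, 162, 175, 184, 196, 201, 211, 214, 215, 214, 216, 214, 210, 206, 197, 187, 172, 136, 77, 79, 99, 158, 212, 191, 117]
170 [103, 104, 107, 96, 70, 68, 91, 137, 164, 178, 186, 195, 200, 204, 213, 217, 215, 217, 213, 210, 206, 196, 186, 160, 114, 102, 102, 98, 101, 118, 110, 99]
```

View pics/ov3.png

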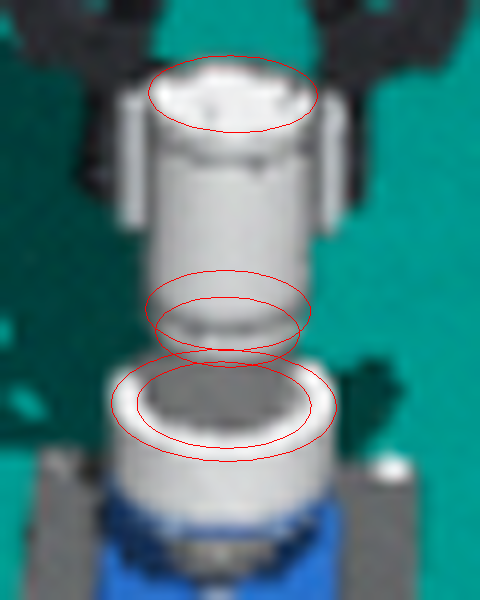

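```bash
python3 -m crank '[[0.03,0.008,-0.0006,0.001,0],[0.03,0.006,0,0,0],[0.03,0,0,0,0]]'; python3 -m crank '[[0.03,0.003,0,0,0],[0.03,0,0,0,0],[0.03,0,0,0,0]]';python3 -m crank '[[0.03,0.002,0,0,0],[0.03,0,0,0,0],[0.03,0,0,0,0]]';python3 - <<'E'
from h import *
go(.521,.3055,.115)
E
```

```text
t: 7.85
tcp_pos: [0.52, 0.3055, 0.0999]
tool_rot: [-0.501, -0.498, 0.503, -0.498]
force: [-0.3, -0.6, -4.5]
finger_gap: 0.452
t: 8.15
tcp_pos: [0.521, 0.306, 0.098]
tool_rot: [0.502, 0.498, -0.502, 0.498]
force: [0.2, 0.1, -5.2]
finger_gap: 0.449
t: 8.45
tcp_pos: [0.5209, 0.306, 0.096]
tool_rot: [-0.502, -0.498, 0.502, -0.498]
force: [0.4, -1.3, -4.7]
finger_gap: 0.45
t 8.45 tcp [0.5209 0.306  0.096 ] F [ 0.43 -1.31 -4.67] gap 38.5 tool delta [-0.019   0.0001  0.0005]
```

```bash
python3 -m crank '[[0.03,0.002,0,0,0],[0.03,0,0,0,0],[0.03,0,0,0,0]]';python3 -m crank '[[0.03,0.002,0,0,0],[0.03,0,0,0,0],[0.03,0,0,0,0]]';python3 -m crank '[[0.03,0.001,0,0,0],[0.03,0,0,0,0],[0.03,0,0,0,0]]';python3 - <<'E'
from h import *
s,R=st();print(s["ft_torque"].round(3))
E
```

```text
t: 8.75
tcp_pos: [0.5208, 0.3059, 0.0939]
tool_rot: [-0.502, -0.498, 0.502, -0.498]
force: [0.4, -0.3, -4.7]
finger_gap: 0.45
t: 9.05
tcp_pos: [0.5208, 0.3059, 0.0919]
tool_rot: [-0.502, -0.498, 0.502, -0.498]
force: [1.1, 0.6, -4.7]
finger_gap: 0.45
t: 9.35
tcp_pos: [0.521, 0.306, 0.091]
tool_rot: [0.502, 0.498, -0.502, 0.498]
force: [-0.3, -0.1, -5.7]
finger_gap: 0.45
[0.087 0.002 0.062]
```

```bash
python3 -m crank '[[0.03,0.0015,0,0,0],[0.03,0,0,0,0],[0.03,0,0,0,0]]';python3 -m crank '[[0.03,0.0015,0,0,0],[0.03,0,0,0,0],[0.03,0,0,0,0]]';python3 -m crank '[[0.03,0.0015,0,0,0],[0.03,0,0,0,0],[0.03,0,0,0,0]]';python3 - <<'E'
from h import *
s,R=st();print(s["ft_torque"].round(3))
E
```

```text
t: 9.65
tcp_pos: [0.5211, 0.3062, 0.0897]
tool_rot: [0.502, 0.498, -0.502, 0.498]
force: [0.6, 1.6, -3.0]
finger_gap: 0.449
t: 9.95
tcp_pos: [0.5211, 0.3062, 0.0882]
tool_rot: [0.502, 0.498, -0.502, 0.498]
force: [-1.1, 2.7, -2.0]
finger_gap: 0.452
t: 10.25
tcp_pos: [0.5211, 0.3062, 0.0867]
tool_rot: [0.502, 0.498, -0.502, 0.498]
force: [-0.5, 2.8, -0.2]
finger_gap: 0.452
[0.444 0.028 0.039]
```

```bash
python3 -m crank '[[0.03,0,0,-0.001,0],[0.03,0,0,0,0],[0.03,0,0,0,0]]';python3 -m crank '[[0.03,0,0,-0.0007,0],[0.03,0,0,0,0],[0.03,0,0,0,0]]'
```

```text
t: 10.55
tcp_pos: [0.5208, 0.3068, 0.0862]
tool_rot: [-0.502, -0.498, 0.502, -0.498]
force: [0.2, 1.5, -4.0]
finger_gap: 0.452
t: 10.85
tcp_pos: [0.5205, 0.3072, 0.0862]
tool_rot: [-0.501, -0.498, 0.502, -0.498]
force: [0.1, -0.1, -3.7]
finger_gap: 0.451
```

```bash
python3 -m crank '[[0.03,0.002,0,0,0],[0.03,0,0,0,0],[0.03,0,0,0,0]]';python3 -m crank '[[0.03,0.002,0,0,0],[0.03,0,0,0,0],[0.03,0,0,0,0]]';python3 -m crank '[[0.03,0.002,0,0,0],[0.03,0,0,0,0],[0.03,0,0,0,0]]'
```

```text
t: 11.15
tcp_pos: [0.5207, 0.3075, 0.0843]
tool_rot: [-0.502, -0.498, 0.502, -0.498]
force: [0.4, -0.4, -5.0]
finger_gap: 0.448
t: 11.45
tcp_pos: [0.5209, 0.3076, 0.0824]
tool_rot: [-0.502, -0.498, 0.502, -0.498]
force: [-0.8, 0.7, -4.1]
finger_gap: 0.448
t: 11.75
tcp_pos: [0.5208, 0.3076, 0.0804]
tool_rot: [-0.502, -0.498, 0.502, -0.498]
force: [-0.2, -0.6, -5.1]
finger_gap: 0.452
```

```bash
python3 -m crank '[[0.03,0.002,0,0,0],[0.03,0,0,0,0],[0.03,0,0,0,0]]';python3 -m crank '[[0.03,0.0015,0,0,0],[0.03,0,0,0,0],[0.03,0,0,0,0]]';python3 -m crank '[[0.03,0.0015,0,0,0],[0.03,0,0,0,0],[0.03,0,0,0,0]]';python3 -m crank '[[0.03,0.001,0,0,0],[0.03,0,0,0,0],[0.03,0,0,0,0]]'
```

```text
t: 12.05
tcp_pos: [0.5208, 0.3076, 0.0784]
tool_rot: [-0.502, -0.498, 0.502, -0.498]
force: [-0.9, -0.9, -3.9]
finger_gap: 0.451
t: 12.35
tcp_pos: [0.5208, 0.3076, 0.0769]
tool_rot: [-0.502, -0.498, 0.502, -0.498]
force: [-0.5, 1.0, -4.1]
finger_gap: 0.453
t: 12.65
tcp_pos: [0.5209, 0.3076, 0.0755]
tool_rot: [-0.502, -0.498, 0.502, -0.498]
force: [-0.2, 0.7, -4.0]
finger_gap: 0.453
t: 12.95
tcp_pos: [0.5209, 0.3077, 0.0747]
tool_rot: [-0.502, -0.498, 0.502, -0.498]
force: [-0.2, -0.3, -3.4]
finger_gap: 0.449
```

```bash
python3 -m crank '[[0.03,0.0015,0,0,0],[0.03,0,0,0,0],[0.03,0,0,0,0]]';python3 -m crank '[[0.03,0.0015,0,0,0],[0.03,0,0,0,0],[0.03,0,0,0,0]]';python3 -m crank '[[0.03,0.001,0,0,0],[0.03,0,0,0,0],[0.03,0,0,0,0]]'
```

```text
t: 13.25
tcp_pos: [0.5209, 0.3077, 0.0731]
tool_rot: [0.502, 0.498, -0.502, 0.498]
force: [0.1, 0.3, -2.3]
finger_gap: 0.453
t: 13.55
tcp_pos: [0.5209, 0.3077, 0.0716]
tool_rot: [-0.502, -0.498, 0.502, -0.498]
force: [-0.5, -0.6, -0.7]
finger_gap: 0.452
t: 13.85
tcp_pos: [0.5209, 0.3077, 0.0706]
tool_rot: [0.502, 0.498, -0.502, 0.498]
force: [-1.6, -0.4, -0.4]
finger_gap: 0.445
```

Run:
```python
from h import *
from station import snapshot
d=snapshot("side"); np.savez("side4.npz",**d)
cv2.imwrite("pics/side4.png",cv2.resize(d["image"][120:200,250:320],None,fx=7,fy=7,interpolation=cv2.INTER_CUBIC))
```

```text
(no output)
```

View pics/side4.png

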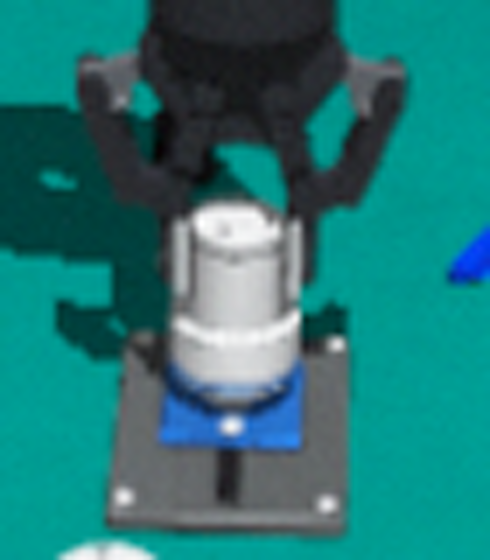

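The hub stands in the cup (rim around it at about (237,325) in the crop), fingers clear of the rim. Release gently.

```bash
python3 -m crank '[[0.04,0,0,0,0],[0.045,0,0,0,0],[0.05,0,0,0,0],[0.055,0,0,0,0],[0.06,0,0,0,0]]' 20; python3 -m crank '[[0.07,0,0,0,0],[0.085,0,0,0,0],[0.085,0,0,0,0],[0.085,-0.01,0,0,0],[0.085,-0.02,0,0,0]]';  python3 -m crank '[[0.085,-0.03,0,0,0],[0.085,-0.03,0,0,0],[0.085,0,0,0,0],[0.085,0,0,0,0]]'
python3 - <<'E'
from h import *
from station import snapshot
go(.4694,.1035,.15)
d=snapshot("side"); np.savez("side5.npz",**d)
cv2.imwrite("pics/side5.png",cv2.resize(d["image"][120:220,240:320],None,fx=6,fy=6,interpolation=cv2.INTER_CUBIC))
P=cloud(d); q=P[140:170,265:300].reshape(-1,3); q=q[(abs(q[:,0]-.522)<.01)&(q[:,2]<.13)]; print("hub top z",np.percentile(q[:,2],[90,97,100]))
E
```

```text
t: 14.4
tcp_pos: [0.5212, 0.3077, 0.0707]
tool_rot: [0.502, 0.498, -0.502, 0.498]
force: [-0.4, -0.3, 0.8]
finger_gap: 0.704
t: 14.9
tcp_pos: [0.5197, 0.3072, 0.0998]
tool_rot: [-0.501, -0.499, 0.503, -0.497]
force: [0.1, 0.1, -0.2]
finger_gap: 0.996
t: 15.3
tcp_pos: [0.5213, 0.3078, 0.1618]
tool_rot: [0.503, 0.498, -0.501, 0.498]
force: [0.3, -1.1, -0.9]
finger_gap: 0.996
t 15.3 tcp [0.5213 0.3078 0.1618] F [ 0.26 -1.12 -0.89] gap 85.0 tool delta [ 0.0115 -0.0503  0.2047]
hub top z [0.10089803 0.10197682 0.10375381]
```

View pics/side5.png

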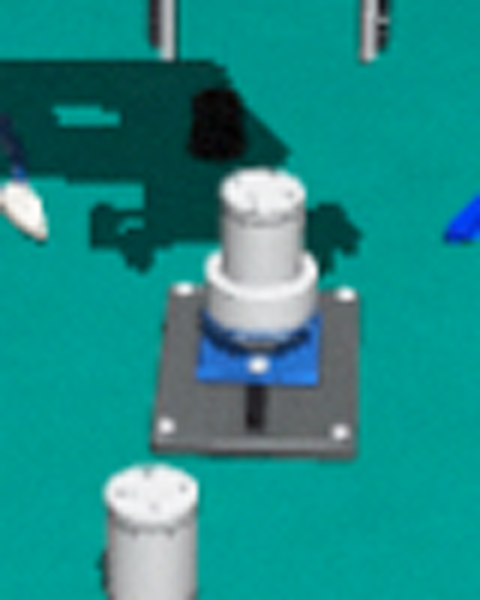

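```bash
python3 -m crank '[[0.085,0,-0.01,0.04,0],[0.085,0,-0.01,0.04,0],[0.085,0,-0.01,0.04,0],[0.085,0,-0.01,0.04,0],[0.085,0.02,-0.0095,0.04,0]]'; python3 -m crank '[[0.085,0.02,0,0.006,0],[0.085,0,0,0,0],[0.085,0,0,0,0]]'
python3 - <<'E'
from h import *
s,R=st();print(R.round(3));go(.47,.101,.03)
E
```

```text
t: 15.85
tcp_pos: [0.4701, 0.1068, 0.1409]
tool_rot: [0.502, 0.497, -0.501, 0.499]
force: [0.5, -0.3, -1.2]
finger_gap: 1.0
t: 16.15
tcp_pos: [0.4692, 0.1021, 0.1198]
tool_rot: [-0.502, -0.499, 0.503, -0.497]
force: [-1.3, 0.6, -0.5]
finger_gap: 0.996
[[-0.002  1.    -0.009]
 [ 0.    -0.009 -1.   ]
 [-1.    -0.002 -0.   ]]
t 16.15 tcp [0.4692 0.1021 0.1198] F [-1.28  0.62 -0.5 ] gap 85.0 tool delta [0.0898 0.001  0.0011]
```

```bash
python3 -m crank '[[0.085,0.03,0,0.001,0],[0.085,0.03,0,0,0],[0.085,0.02,0,0,0],[0.085,0.009,0,0,0],[0.085,0,0,0,0]]'; python3 -m crank '[[0.06,0,0,0,0],[0.045,0,0,0,0],[0.03,0,0,0,0],[0.03,0,0,0,0],[0.03,0,0,0,0]]' 40; python3 -m crank '[[0.03,0,0,0,0],[0.03,0,0,0,0],[0.03,-0.01,0,0,0],[0.03,-0.02,0,0,0],[0.03,-0.02,0,0,0]]';python3 -m crank '[[0.03,-0.01,0,0,0],[0.03,0,0,0,0],[0.03,0,0,0,0],[0.03,0,0,0,0],[0.03,0,0,0,0]]';python3 -m crank '[[0.03,0,0,0,0],[0.03,0,0,0,0],[0.03,0,0,0,0],[0.03,0,0,0,0],[0.03,0,0,0,0]]'
python3 - <<'E'
from h import *
go(.545,-.29,.1)
E
```

```text
t: 16.65
tcp_pos: [0.4697, 0.1019, 0.031]
tool_rot: [-0.501, -0.499, 0.502, -0.498]
force: [0.9, -0.5, 0.2]
finger_gap: 0.992
t: 17.15
tcp_pos: [0.4704, 0.1011, 0.0326]
tool_rot: [0.503, 0.497, -0.501, 0.498]
force: [-0.8, 0.2, 6.3]
finger_gap: 0.459
t: 17.65
tcp_pos: [0.4693, 0.101, 0.0823]
tool_rot: [-0.502, -0.498, 0.502, -0.498]
force: [-0.7, -0.3, -1.1]
finger_gap: 0.455
t: 18.15
tcp_pos: [0.4692, 0.101, 0.0908]
tool_rot: [-0.502, -0.498, 0.502, -0.498]
force: [0.6, 0.1, -1.6]
finger_gap: 0.453
t: 18.65
tcp_pos: [0.4698, 0.1011, 0.0915]
tool_rot: [-0.502, -0.498, 0.502, -0.498]
force: [0.2, 0.3, -0.9]
finger_gap: 0.46
t 18.65 tcp [0.4698 0.1011 0.0915] F [ 0.15  0.34 -0.9 ] gap 39.3 tool delta [-0.0085  0.0783  0.3905]
```

```bash
python3 -m crank '[[0.03,-0.02,0.007,0.03,0],[0.03,0,0.007,0.04,0],[0.03,0,0.007,0.04,0],[0.03,0,0.007,0.04,0],[0.03,0,0.007,0.04,0]]'; python3 -m crank '[[0.03,0,0.007,0.04,0],[0.03,0,0.007,0.04,0],[0.03,0,0.007,0.04,0],[0.03,0,0.007,0.04,0],[0.03,0,0.007,0.04,0]]'; python3 -m crank '[[0.03,0,0.007,0.03,0],[0.03,0.01,0.004,0.01,0],[0.03,0.02,0,0,0],[0.03,0,0,0,0],[0.03,0,0,0,0]]'
python3 - <<'E'
from h import *
s,R=st();print(R.round(3));go(.545,-.33,.035)
E
```

```text
t: 19.15
tcp_pos: [0.5033, -0.0908, 0.1116]
tool_rot: [0.502, 0.498, -0.502, 0.498]
force: [0.6, -0.1, -1.4]
finger_gap: 0.458
t: 19.65
tcp_pos: [0.5365, -0.2911, 0.1114]
tool_rot: [0.502, 0.498, -0.502, 0.498]
force: [1.2, 0.2, -1.5]
finger_gap: 0.457
t: 20.15
tcp_pos: [0.5464, -0.3278, 0.0805]
tool_rot: [-0.502, -0.499, 0.502, -0.497]
force: [-1.1, -0.6, -1.7]
finger_gap: 0.46
[[-0.003  1.    -0.007]
 [ 0.003 -0.007 -1.   ]
 [-1.    -0.003 -0.003]]
t 20.15 tcp [ 0.5464 -0.3278  0.0805] F [-1.09 -0.59 -1.66] gap 39.3 tool delta [ 0.0455 -0.0013  0.0023]
```

```bash
python3 -m crank '[[0.03,0.02,0,0,0],[0.03,0.015,0,0,0],[0.03,0.005,0,0,0],[0.03,0,0,0,0],[0.03,0,0,0,0]]'; python3 -m crank '[[0.03,0.002,0,0,0],[0.03,0,0,0,0],[0.03,0,0,0,0]]'; python3 -m crank '[[0.03,0.002,0,0,0],[0.03,0,0,0,0],[0.03,0,0,0,0]]'; python3 -m crank '[[0.03,0.001,0,0,0],[0.03,0,0,0,0],[0.03,0,0,0,0]]'
```

```text
t: 20.65
tcp_pos: [0.5476, -0.3296, 0.0419]
tool_rot: [0.502, 0.498, -0.502, 0.498]
force: [-0.3, -0.2, -1.9]
finger_gap: 0.455
t: 20.95
tcp_pos: [0.5474, -0.3298, 0.0399]
tool_rot: [0.502, 0.498, -0.502, 0.498]
force: [0.3, 0.8, -1.6]
finger_gap: 0.458
t: 21.25
tcp_pos: [0.5472, -0.3296, 0.0374]
tool_rot: [-0.502, -0.498, 0.502, -0.498]
force: [0.2, -0.2, -1.7]
finger_gap: 0.461
t: 21.55
tcp_pos: [0.5473, -0.3296, 0.0365]
tool_rot: [0.502, 0.498, -0.502, 0.498]
force: [0.7, 0.4, -1.4]
finger_gap: 0.454
```

```bash
python3 -m crank '[[0.03,0.001,0,0,0],[0.03,0,0,0,0],[0.03,0,0,0,0]]'; python3 -m crank '[[0.03,0.001,0,0,0],[0.03,0,0,0,0],[0.03,0,0,0,0]]'; python3 -m crank '[[0.03,0.001,0,0,0],[0.03,0,0,0,0],[0.03,0,0,0,0]]'
```

```text
t: 21.85
tcp_pos: [0.5473, -0.3296, 0.0355]
tool_rot: [-0.502, -0.498, 0.502, -0.498]
force: [-0.1, 0.7, -1.3]
finger_gap: 0.462
t: 22.15
tcp_pos: [0.5473, -0.3296, 0.0345]
tool_rot: [0.502, 0.498, -0.502, 0.498]
force: [0.3, 0.6, -1.6]
finger_gap: 0.458
t: 22.45
tcp_pos: [0.5473, -0.3296, 0.0342]
tool_rot: [-0.502, -0.498, 0.502, -0.498]
force: [-1.9, 0.1, 5.4]
finger_gap: 0.459
```

Contact with the tray floor; release and rise.

```bash
python3 -m crank '[[0.04,-0.0005,0,0,0],[0.045,0,0,0,0],[0.05,0,0,0,0],[0.06,0,0,0,0],[0.07,0,0,0,0]]' 20; python3 -m crank '[[0.085,0,0,0,0],[0.085,0,0,0,0],[0.085,-0.01,0,0,0],[0.085,-0.02,0,0,0],[0.085,-0.04,0,0,0]]';  python3 -m crank '[[0.085,-0.04,0,-0.03,0],[0.085,-0.04,-0.01,-0.04,0],[0.085,0,-0.01,-0.04,0],[0.085,0,-0.01,-0.04,0],[0.085,0,0,0,0]]'
python3 - <<'E'
from h import *
from station import snapshot
go(.545,-.33,.2)
for n in("side","top"):
    d=snapshot(n); np.savez(n+"6.npz",**d); cv2.imwrite(f"pics/{n}6.png",d["image"])
E
```

```text
t: 22.95
tcp_pos: [0.5473, -0.3296, 0.0338]
tool_rot: [0.502, 0.498, -0.502, 0.498]
force: [-0.6, 0.2, -1.0]
finger_gap: 0.815
t: 23.45
tcp_pos: [0.5455, -0.3281, 0.1024]
tool_rot: [-0.502, -0.5, 0.502, -0.496]
force: [-0.7, -0.0, 0.0]
finger_gap: 0.997
t: 23.95
tcp_pos: [0.5169, -0.1791, 0.1797]
tool_rot: [-0.501, -0.501, 0.501, -0.497]
force: [0.3, 0.1, -0.4]
finger_gap: 0.998
t 23.95 tcp [ 0.5169 -0.1791  0.1797] F [ 0.28  0.09 -0.41] gap 85.2 tool delta [-0.0208  0.0286  0.1508]
```

View pics/side6.png

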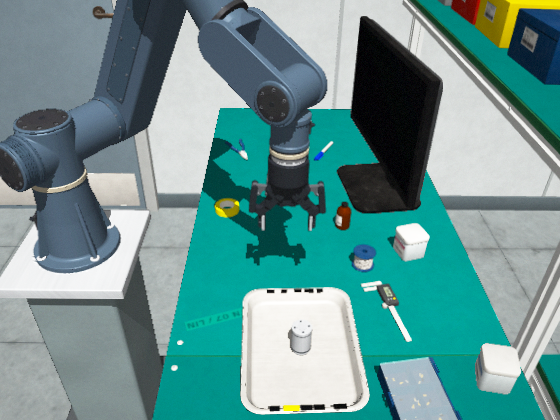

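View pics/top6.png

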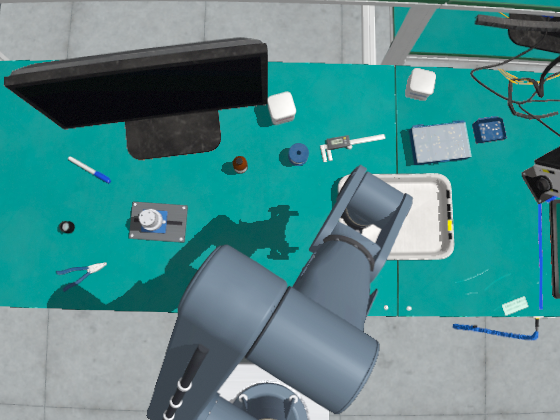

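Run:
```python
from h import *
d=dict(np.load("top6.npz"));P=cloud(d);q=P[212:228,143:163].reshape(-1,3);q=q[q[:,2]>.085];print("cup hub top",len(q),np.median(q,0).round(4),q[:,2].std().round(4))
d=dict(np.load("side6.npz"));P=cloud(d);q=P[315:332,290:313].reshape(-1,3);q=q[q[:,2]>.055];print("tray hub top",np.median(q,0).round(4))
from station import manip
print(manip.sign_off())
```

```text
cup hub top 169 [0.518  0.3063 0.1013] 0.141
tray hub top [ 0.5484 -0.3246  0.065 ]
the job is handed in; nothing more can be done
None
```

Both hubs are sorted and the job is handed in, at about 24 s of the 72 s allowed.

- **Weighing:** I lifted hub B about 7 cm and held it still. It pulled down about 5 N, so it is the solid one. Hub A pulled about 1.5 N when lifted, which fits the hollow one.
- **Solid hub in the spring cup:** I lowered it in 1 to 2 mm steps. It touched the edge of the mouth slightly off in y. A 1.7 mm shift cleared it, and it slid in until the spring carried its weight. I estimate the cup was never pressed more than about 5 mm. I have no direct cup reading, so this comes from the wrist force and the tool height.
- **Hollow hub in the tray:** I set it down until it touched the tray floor (about 5 N at the wrist) and released it. It stands upright near the middle of the tray.

**Last checks**
- **Cup:** the top of the solid hub measures 0.101 to 0.102 m, against about 0.1025 m expected when fully home. The two agree within the 2 mm camera calibration. One spread figure in that top-view check came out uselessly large (0.14 m), probably from stray depth pixels, so I relied on the median and the side view.
- **Tray:** the top of the hollow hub measures 0.065 m, which fits a hub standing upright on the tray floor.
- **Bystanders:** by eye in the final pictures, the bottle, reel and tape are where they started.
- **Robot:** it was clear of everything at hand-in, with the gripper open.

The two cameras disagreed by 2 to 5 mm in position, so I averaged them and relied on feel for the final fit in the cup.

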